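# Clear the repair bench: unplug and sort chargers and screwdrivers

### The arm

A 6-joint arm with a two-finger parallel gripper is mounted at the origin on the work surface. World frame = base frame: x ahead of the robot, y to its left, z up, the work surface at z = 0. Lengths are in mm, angles in rad, forces in N, time in s.
With the tool pointing down it reaches from about 275 to 750 mm from the base axis. Payload 10.2 kg.
Tool frame: the origin (TCP) lies at the very end of the fingers, on their centre line; the grasp point (between the pads) lies 19 mm behind it (ctrl.hold_point_z is the distance from the TCP to the grasp point, in mm); z points along the fingers, y is the direction in which the jaws open and shut (so a half turn about z gives the same grasp; the last joint's range is limited). The gripper opens to 85 mm and grips with 20 to 120 N. Pads are 22 mm wide; open, the fingers measure 114 mm over their backs; the gripper's body (76 mm by 85 mm) begins 54 mm behind the grasp point. The pads swing forward as they close: fully open they stand 13 mm farther back than shut.
Start: joints at [-1.406, 0.313, 1.498, -0, 1.331, -0.223], TCP at [198.518, -486.026, 196.594] pointing down, gripper open.
Joint ranges: [-2.94, 2.94], [-0.97, 2.17], [0.19, 2.56], [-1.23, 4.37], [0.02, 3.11], [-2.88, 2.88]. Speed limits (rad/s): [2.39, 2.39, 3.01, 3.14, 3.14, 3.14].

### API

Orientations are given as a unit quaternion [w, x, y, z].
In Python, from rig import readout, cams, workorder, spotter, ctrl gives the robot as it stands.
- The arm moves only by the tool step_arm, never from a script. Its argument "plan" is text: rows parted by semicolons, each of 5 numbers parted by spaces: the shift along the tool's x, y, z in cm, then the turn about the tool's z in degrees, then the opening in per cent of the stroke, from 0 (shut) to 100 (fully open). In form: x y z twist gripper; .... A call has 1 to 10 rows; each row is the pose to reach, as a shift and turn from the pose commanded when the call began, along the tool's axes at that moment; what a row does not reach only later rows make up. A row lasts 1/10 s, in which the tool goes at most 50 mm and 8.59 degrees, less where a joint would pass 70% of its speed; a pose out of reach is approached as far as the arm can. A call with a gripper value outside its range is refused whole. The fingers move at their own pace and stop on an object; "grip_force" is the grip in N (left out, the last holds). Time passes only in rows, so rows that repeat a pose let the fingers close. It gives the time, the measured TCP pose, the force and the opening at its end, in the units of the state.
- readout.sense(): the state, without advancing time (a new reading comes with each control period).
- cams.capture(name): name is "scene" or "top" or "wrist"; returns (picture, depth): 480x640x3 uint8, red, green, blue; 480x640 float32, mm along the optical axis (not along the pixel's ray), 0 where there is no reading.
- cams.camera_info(name): a dict with "vfov" (degrees; the focal length in pixels is half the picture's height over the tangent of half this angle, whatever the lens; pixels are square), "cx", "cy" (the principal point, pixels), "rvec" (rotation vector, rad) and "tvec" (3), from world to camera coordinates, as OpenCV has them. Camera axes: x right, y down, z forward; pixel columns grow to the right and rows downward; lengths in mm; the calibration is good to about 2 mm. A picture is of the moment at which its call begins: read the wrist's pose just before it. camera_info takes no time and is no camera call; for the wrist camera it gives the pose at the moment of the call.
- workorder.finish_job(): hands the job in, once; it reports no verdict.
Trained networks look in the newest picture that a camera, given by its name, has taken for a name from the list of things; names that differ only in an ending like _2 or _b are one class to them, and where a whole thing is asked for, a point or a joint stands for the part that bears it (a point fixed in the world has none). Each returns a list of dicts, best first, with "conf" (0 to 1); they miss things now and then, are a little off and sometimes report something else, mostly with a low value. They report only what shows in the picture. A call takes as long as a camera call.
- spotter.regions_of(camera, target): "pixels" (480x640 bool, what is visible of it) and "extent" ([centre column, centre row, width, height] in pixels, round what is visible of it).
The state is a dict: "time_s": time; "joints": joint angles; "dq": joint speeds; "tau": joint torques, N m; "eef_pos": TCP position; "ee_rot": TCP orientation; "force": force on the tool from outside, world axes, zero at the start; "wrist_torque": the same for the moment, N m; "grip_width": opening from 0.0 (shut) to 1.0 (fully open).
Only numpy, scipy, OpenCV 4.12 (cv2) and the standard library are available. Lean on these libraries where they do the work, as an engineer would, in place of code of your own. Each camera call takes 0.05 s, during which the arm holds its last target. There are 200 camera calls.

### The job

Clear the bench: one wall charger is still plugged into the white outlet strip, so pull it straight up out of the outlet, and put it and the loose wall charger in the deep bin. Lay both screwdrivers flat on the floor of the long shallow tray, entirely inside it. Leave the meter, the solder spool and the bottle where they are.

Things in the scene. Friction and masses are not known exactly. Their poses are not given: they have to be found in the camera images.
- tray: long shallow grey plastic tray fixed to the bench, open on top: outside 220 (its x) x 140 (its y) x 28 mm high, walls and floor 4 mm. Origin: centre of its underside, z up. It may stand on the left or on the right
- bin: deeper grey plastic bin fixed to the bench, open on top: outside 180 (its x) x 150 (its y) x 50 mm high, walls and floor 4 mm. Origin: centre of its underside, z up. It stands on the other side from the tray
- strip: white outlet strip fixed to the bench, 62 (its x) x 170 (its y) x 44 mm high, three outlets in its top face along y. Origin: centre of its underside, z up
- outlet (a point): the outlet in use, on the strip's top face 44 mm above the bench, 50 mm from the strip's centre towards its -y end; axes as the strip's. Its sprung contacts hold the pins: a straight upward pull of about 8 to 15 N frees them in the first 6 mm, and the pins are clear after 22 mm
- charger_a: black plug-in wall charger without cable: block 42 (its x) x 28 (its y) x 50 mm (its z) with two steel pins 21 mm long (4 mm thick, ending in 8 mm thick beads) side by side at x = +-10 mm pointing along -z. Origin: centre of the pin-side face of the block. This one starts plugged into the outlet, upright, its block resting on the strip, axes as the strip's
- charger_a_center (a point): centre of the block of charger_a, 25 mm from its pin-side face
- charger_b: black plug-in wall charger without cable: block 42 (its x) x 28 (its y) x 50 mm (its z) with two steel pins 21 mm long (4 mm thick, ending in 8 mm thick beads) side by side at x = +-10 mm pointing along -z. Origin: centre of the pin-side face of the block. This one starts loose on the bench, lying on a 42 x 50 mm face, so 28 mm high, its z axis and pins level
- charger_b_center (a point): centre of the block of charger_b, 25 mm from its pin-side face
- driver_long: screwdriver lying on the bench: black eight-sided handle 80 mm long, 22 mm across flats, steel shaft 70 mm long and 6 mm thick. Origin: on the axis at the middle of the handle; the shaft points along its +x. It balances about 4 mm from the origin
- driver_long_tip (a point): tip of the shaft of driver_long, on its axis, 110 mm from the origin
- driver_short: shorter screwdriver of the same kind: handle 70 mm long, 20 mm across flats, shaft 50 mm long and 6 mm thick. Origin: on the axis at the middle of the handle; the shaft points along its +x
- driver_short_tip (a point): tip of the shaft of driver_short, on its axis, 85 mm from the origin
- meter: bystander: green and black handheld multimeter lying flat, 145 (x) x 75 (y) x 34 mm, dial up to 43 mm. Origin: centre of its underside
- spool: bystander: metal solder spool standing on its flange, 56 mm diameter, 40 mm high. Origin: centre of its underside
- bottle: bystander: white plastic bottle standing, 52 mm diameter, 130 mm high. Origin: centre of its underside

How it is judged (in metres and radians):
At the end, for the whole second after the job is handed in: Both screwdrivers rest flat on the tray floor, handle and tip inside its walls (axis at most 25 mm above the tray underside at mid-handle, 28 mm at the tip); both chargers rest inside the bin (block centre at least 8 mm inside the outer wall faces and less than 68 mm above the bin underside) (x of driver_long in the frame of tray between -0.105 and 0.105 m and y of driver_long in the frame of tray between -0.065 and 0.065 m and z of each of driver_long, driver_short in the frame of tray below 0.025 m and x of driver_long_tip in the frame of tray between -0.107 and 0.107 m and y of driver_long_tip in the frame of tray between -0.067 and 0.067 m and z of each of driver_long_tip, driver_short_tip in the frame of tray below 0.028 m and linear speed of each of driver_long, driver_short, charger_a, charger_b below 0.02 m/s and x of driver_short in the frame of tray between -0.105 and 0.105 m and y of driver_short in the frame of tray between -0.065 and 0.065 m and x of driver_short_tip in the frame of tray between -0.107 and 0.107 m and y of driver_short_tip in the frame of tray between -0.067 and 0.067 m and x of charger_a_center in the frame of bin between -0.082 and 0.082 m and y of charger_a_center in the frame of bin between -0.067 and 0.067 m and z of each of charger_a_center, charger_b_center in the frame of bin below 0.068 m and x of charger_b_center in the frame of bin between -0.082 and 0.082 m and y of charger_b_center in the frame of bin between -0.067 and 0.067 m); the robot touches nothing.
It fails at once if the plugged-in charger is levered over by more than 0.3 rad while its pins are still in the outlet (distance between charger_a and outlet below 0.014 m and angle between charger_a's own z axis and vertical above 0.3 rad).
It fails at once if the meter is shifted by more than 40 mm or tipped over (distance of meter from where it was at the start of the episode above 0.04 m or angle between meter's own z axis and vertical above 0.5 rad).
It fails at once if the spool is shifted by more than 40 mm or tipped over (distance of spool from where it was at the start of the episode above 0.04 m or angle between spool's own z axis and vertical above 0.5 rad).
It fails at once if the bottle is shifted by more than 40 mm or tipped over (distance of bottle from where it was at the start of the episode above 0.04 m or angle between bottle's own z axis and vertical above 0.5 rad).
It also fails if it takes over 72 s, if anything falls off the work surface, if the arm or the gripper's body presses on something with over 40 N, if the wrist force passes 120 N, or if a joint passes its speed limit or range.

## Working session

There is one attempt and no reset: what is moved stays moved. The work goes in short steps, Python scripts to look and compute and a tool call to move; the robot and the scene stay as the last step left them, time stands still between calls to the robot, and variables do not carry over. Pictures are saved under pics/ and viewed, about 8 in all and at most 12, crops included, and the job is handed in when it is done.

Besides the shell and the picture viewer there is one more tool, called in YAML: its name, and indented under it one key for each argument. step_arm: Moves the arm, as the interface text tells. Its arguments: {"type":"object","properties":{"plan":{"type":"string"},"grip_force":{"type":"number"}},"required":["plan"]}

```bash
ls; mkdir -p pics; cat > h.py <<'E'
import numpy as np, cv2
from rig import readout, cams, workorder, spotter, ctrl
def cloud(name, d, info=None):
    i=info or cams.camera_info(name); f=240/np.tan(np.radians(i["vfov"])/2)
    R=cv2.Rodrigues(np.array(i["rvec"],float))[0]; t=np.array(i["tvec"],float).ravel()
    v,u=np.mgrid[:480,:640]; P=np.stack([(u-i["cx"])/f*d,(v-i["cy"])/f*d,d],-1)
    W=(P-t)@R; W[d<=0]=np.nan; return W
def rect(p):
    p=np.float32(p[np.isfinite(p).all(1)]); return cv2.minAreaRect(p[:,:2])
E
python3 - <<'E'
from h import *
s=readout.sense(); print(s["time_s"],s["eef_pos"],s["ee_rot"],ctrl.hold_point_z)
for c in ("top","scene"):
    im,d=cams.capture(c); i=cams.camera_info(c); print(c,i)
    cv2.imwrite(f"pics/{c}0.png",im[...,::-1]); W=cloud(c,d,i); np.savez(f"{c}0.npz",im=im,W=W)
    if c=="top":
      for n in "tray bin strip charger_a driver_long driver_short meter spool bottle".split():
        for r in spotter.regions_of(c,n)[:3]:
            p=W[r["pixels"]]; p=p[np.isfinite(p).all(1)]
            if len(p)<20: continue
            zt=np.percentile(p[:,2],95); print(n,round(r["conf"],2),np.round(r["extent"]),"zmax",round(zt),"rect",np.round(np.hstack([*rect(p)[:2],rect(p)[2]])),"med",np.round(np.median(p,0)))
E
```

```text
pics
0.0 [ 198.45905592 -485.71761458  196.04453261] [-6.45865778e-04  9.81262180e-01  1.92676198e-01  1.71584743e-05] 18.700000000000003
top {'vfov': 51.42087925880262, 'cx': 320.7433492915539, 'cy': 236.01889189778265, 'rvec': array([ 2.16159831, -2.11022601,  0.16567422]), 'tvec': array([-18.83093516, 575.05182918, 933.22210585])}Traceback (most recent call last):
  File "<stdin>", line 11, in <module>
  File "h.py", line 9, in rect
    p=np.float32(p[np.isfinite(p).all(1)]); return cv2.minAreaRect(p[:,:2])
                                                   ~~~~~~~~~~~~~~~^^^^^^^^^
cv2.error: OpenCV(4.12.0) /io/opencv/modules/imgproc/src/convhull.cpp:143: error: (-215:Assertion failed) total >= 0 && (depth == CV_32F || depth == CV_32S) in function 'convexHull'
```

```bash
sed -i 's/return cv2.minAreaRect(p\[:,:2\])/return cv2.minAreaRect(np.ascontiguousarray(p[:,:2]))/' h.py
python3 - <<'E'
from h import *
for c in ("top",):
    im,d=cams.capture(c); i=cams.camera_info(c)
    cv2.imwrite(f"pics/{c}0.png",im[...,::-1]); W=cloud(c,d,i); np.savez(f"{c}0.npz",im=im,W=W)
    for n in "tray bin strip charger_a driver_long driver_short meter spool bottle".split():
        for r in spotter.regions_of(c,n)[:3]:
            p=W[r["pixels"]]; p=p[np.isfinite(p).all(1)]
            if len(p)<20: continue
            zt=np.percentile(p[:,2],95); R=rect(p[p[:,2]>zt-15]) if len(p[p[:,2]>zt-15])>5 else rect(p)
            print(n,round(r["conf"],2),np.round(r["extent"]),"z95",round(zt),"rect",np.round(np.hstack([*R[:2],R[2]])),"med",np.round(np.median(p,0)))
E
```

```text
tray 0.95 [507. 302.  81. 116.] z95 26 rect [ 464. -378.  142.  221.   88.] med [ 462. -382.    3.]
bin 0.88 [126. 288.  95.  93.] z95 48 rect [466. 374. 180. 153.   2.] med [466. 383.   4.]
bin 0.74 [244. 286.  14.  61.] z95 21 rect [475. 148. 119.  20.   6.] med [460. 147.  16.]
strip 0.76 [328. 187.  90.  57.] z95 45 rect [679. -16. 170.  64.  74.] med [675.  -5.  42.]
strip 0.28 [244. 286.  13.  62.] z95 21 rect [473. 148. 119.  20.   6.] med [452. 145.  17.]
charger_a 0.8 [320. 303.  41.  28.] z95 29 rect [446.  -9.  69.  42.  71.] med [443. -15.  26.]
charger_a 0.75 [353. 190.  20.  28.] z95 94 rect [664. -64.  28.  43.  73.] med [660. -62.  91.]
charger_a 0.3 [505. 301.  78. 117.] z95 26 rect [ 464. -378.  142.  220.   88.] med [ 462. -383.    3.]
driver_long 0.73 [350. 191.  23.  28.] z95 94 rect [664. -64.  28.  43.  73.] med [659. -63.  91.]
driver_long 0.72 [394. 289.  21.  77.] z95 23 rect [ 486. -156.   22.  148.   75.] med [ 463. -149.   18.]
driver_long 0.5 [480. 172.  40.  38.] z95 128 rect [ 716. -319.   24.   23.    7.] med [ 706. -310.   84.]
driver_short 0.59 [243. 287.   9.  62.] z95 21 rect [473. 148. 119.  20.   6.] med [456. 146.  17.]
meter 0.6 [190. 160.  47.  69.] z95 39 rect [734. 272.  75. 145.  81.] med [729. 269.  33.]
spool 0.94 [428. 192.  29.  30.] z95 41 rect [ 679. -221.   54.   55.   46.] med [ 675. -218.   38.]
spool 0.68 [189. 160.  48.  70.] z95 39 rect [733. 272.  74. 143.  81.] med [728. 269.  33.]
bottle 0.63 [482. 171.  38.  37.] z95 128 rect [ 716. -320.   24.   23.   14.] med [ 706. -310.   84.]
```

View pics/top0.png

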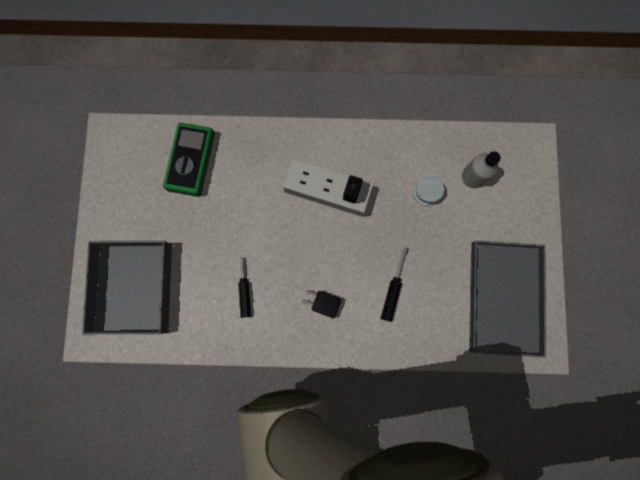

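The top view shows the tray on the right (507,302) and the bin on the left (126,288). The plugged charger is at (353,190), the loose one at (320,303) with its pins pointing left, the long driver at (394,289) and the short one at (244,287). The networks' positions and sizes match the given dimensions. I'll start with driver_long.

```bash
cat >> h.py <<'E'
def go(x,y,z,a,s=None):
    "row (cm,deg) to reach world x,y,z with tool x-axis at angle a"
    from scipy.spatial.transform import Rotation as Ro
    s=s or readout.sense(); q=np.array(s["ee_rot"]); R=Ro.from_quat(q[[1,2,3,0]]).as_matrix()
    cur=np.degrees(np.arctan2(R[1,0],R[0,0])); d=R.T@(np.array([x,y,z])-s["eef_pos"])/10
    print("t",round(s["time_s"],2),"tcp",np.round(s["eef_pos"],1),"a",round(cur,1),"grip",round(s["grip_width"],3),"F",np.round(s["force"],1),"-> row",np.round(d,2),"twist",round((cur-a+180)%360-180,1))
E
python3 -c "
from h import *
go(456,-148,100,-15)"
```

```text
t 0.6 tcp [ 198.5 -486.   196.6] a 22.2 grip 1.001 F [ 0.5 -0.2 -0.2] -> row [ 36.62 -21.56   9.66] twist 37.2
```

step_arm:
  plan: "36.6 -21.6 9.6 37 60;36.6 -21.6 9.6 37 60;36.6 -21.6 9.6 37 60;36.6 -21.6 9.6 37 60;36.6 -21.6 9.6 37 60;36.6 -21.6 9.6 37 60;36.6 -21.6 9.6 37 60;36.6 -21.6 9.6 37 60;36.6 -21.6 9.6 37 60;36.6 -21.6 9.6 37 60"
  grip_force: 40

```text
time_s: 1.6
eef_pos: [457.1, -143.3, 99.4]
ee_rot: [-0.001, 0.992, -0.126, -0.001]
force: [-0.8, -0.0, -0.8]
grip_width: 0.595
```

```bash
cat > look.py <<'E'
import sys; from h import *
n=sys.argv[2]
i=cams.camera_info("wrist"); im,d=cams.capture("wrist"); cv2.imwrite(f"pics/{sys.argv[1]}.png",im[...,::-1]); W=cloud("wrist",d,i)
for r in spotter.regions_of("wrist",n)[:3]:
    p=W[r["pixels"]]; p=p[np.isfinite(p).all(1)]; p=p[p[:,2]>5]
    if len(p)<20: continue
    R=rect(p); print(n,round(r["conf"],2),np.round(r["extent"]),"z95",round(np.percentile(p[:,2],95)),"rect",np.round(np.hstack([*R[:2],R[2]]),1))
if len(sys.argv)>3: go(*map(float,sys.argv[3:]))
E
python3 look.py w1 driver_long 456 -148 4 -15
```

```text
driver_long 0.87 [329. 176.  32. 226.] z95 22 rect [ 489.1 -158.    22.   152.1   75.1]
t 1.7 tcp [ 455.8 -147.   100.4] a -14.6 grip 0.6 F [-0.4  0.7  0.2] -> row [0.05 0.09 9.64] twist 0.4
```

step_arm:
  plan: "0.4 0.2 4 0 60;0.4 0.2 7 0 60;0.4 0.2 8.8 0 60;0.4 0.2 9.6 0 60;0.4 0.2 9.6 0 60;0.4 0.2 9.6 0 0;0.4 0.2 9.6 0 0;0.4 0.2 9.6 0 0;0.4 0.2 9.6 0 0;0.4 0.2 9.6 0 0"

```text
time_s: 2.7
eef_pos: [459.1, -150.7, 4.8]
ee_rot: [0.0, 0.992, -0.129, 0.0]
force: [0.7, -0.2, 1.3]
grip_width: 0.001
```

step_arm:
  plan: "0 0 0 0 0;0 0 -1 0 0;0 0 -3 0 0;0 0 -6 0 0;0 0 -8 0 0;0 0 -8 0 0"

```text
time_s: 3.3
eef_pos: [460.4, -151.4, 87.6]
ee_rot: [0.001, 0.992, -0.129, 0.003]
force: [-0.7, -0.9, -0.4]
grip_width: 0.001
```

```bash
python3 -c "
from h import *
go(434,-349,85,-2)"
```

```text
t 3.3 tcp [ 460.4 -151.4   87.6] a -14.8 grip 0.001 F [-0.7 -0.9 -0.4] -> row [ 2.48 19.78  0.3 ] twist -12.8
```

The fingers shut fully, so the grasp missed. I'll look before trying again.

```bash
python3 look.py w2 driver_long 456 -148 4 -15
python3 - <<'E'
from h import *
im,d=cams.capture("top"); W=cloud("top",d)
for r in spotter.regions_of("top","driver_long")[:3]:
    p=W[r["pixels"]]; p=p[np.isfinite(p).all(1)]; p=p[(p[:,2]>5)]; R=rect(p)
    print(round(r["conf"],2),np.round(np.hstack([*R[:2],R[2]])), np.percentile(p[:,2],95))
E
```

```text
driver_long 0.97 [319. 184.  33. 228.] z95 22 rect [ 491.3 -158.7   22.   147.8   74.9]
t 3.4 tcp [ 458.9 -150.5   84.6] a -14.8 grip -0.003 F [ 0.  -0.7 -0.2] -> row [-0.35 -0.17  8.06] twist 0.2
0.51 [474. 148. 121.  20.   7.] 21.224411533188558
```

View pics/w2.png

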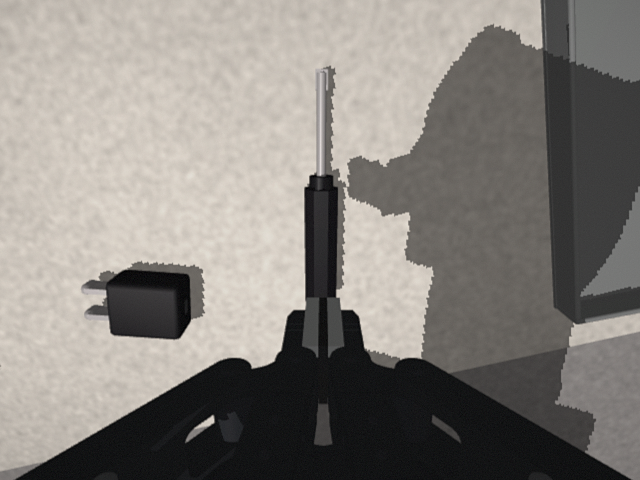

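```bash
python3 - <<'E'
from h import *
i=cams.camera_info("wrist"); im,d=cams.capture("wrist"); W=cloud("wrist",d,i); s=readout.sense()
print(s["eef_pos"],s["grip_width"])
for v in (72,120,170,182,192,220,260,290,294,300,310,330,346,352,400,410,430,450): print(v,d[v,321].round(),np.round(W[v,321]),"|",np.round(W[v,308]), "|",np.round(W[v,338]))
R=cv2.Rodrigues(i["rvec"])[0]; print("cam",-R.T@i["tvec"],"axis",R[2])
f=240/np.tan(np.radians(i["vfov"])/2)
for n,P in (("tcp",s["eef_pos"]),):
    c=R@P+i["tvec"]; print(n,c[:2]/c[2]*f+[i["cx"],i["cy"]],c[2])
E
```

```text
[ 458.50448885 -150.31919746   83.70257631] 0.0022738309366705746
72 227.0 [ 558. -176.   14.] | [ 561. -168.    0.] | [ 556. -186.   -0.]
120 235.0 [ 532. -169.   14.] | [ 534. -161.   -0.] | [ 529. -179.    1.]
170 246.0 [ 503. -161.   12.] | [ 503. -152.   -0.] | [ 498. -172.   -0.]
182 243.0 [ 496. -160.   18.] | [ 495. -150.   -1.] | [ 491. -170.    0.]
192 242.0 [ 491. -158.   21.] | [ 492. -150.   16.] | [ 487. -168.   16.]
220 247.0 [ 474. -154.   22.] | [ 475. -145.   18.] | [ 469. -164.   15.]
260 257.0 [ 447. -146.   20.] | [ 448. -138.   16.] | [ 436. -156.    0.]
290 262.0 [ 427. -141.   22.] | [ 426. -132.   16.] | [ 413. -150.    0.]
294 264.0 [ 423. -140.   21.] | [ 423. -131.   16.] | [ 410. -150.    0.]
300 152.0 [ 469. -153.  123.] | [ 470. -148.  122.] | [ 467. -159.  123.]
310 144.0 [ 469. -153.  131.] | [ 471. -148.  132.] | [ 468. -159.  131.]
330 131.0 [ 469. -153.  145.] | [ 471. -149.  145.] | [ 468. -159.  146.]
346 122.0 [ 469. -153.  155.] | [ 470. -149.  155.] | [ 468. -158.  155.]
352 122.0 [ 467. -152.  155.] | [ 471. -149.  159.] | [ 469. -158.  159.]
400 127.0 [ 450. -148.  156.] | [ 471. -150.  180.] | [ 471. -158.  182.]
410 321.0 [ 311. -110.   -1.] | [ 470. -150.  182.] | [ 469. -157.  182.]
430 328.0 [ 290. -105.   -1.] | [ 463. -148.  181.] | [ 463. -156.  183.]
450 86.0 [ 468. -153.  193.] | [ 469. -150.  193.] | [ 469. -157.  194.]
cam [ 536.70529499 -171.24923413  259.92714042] axis [-0.30401929  0.07984609 -0.9493139 ]
tcp [321.96942011 283.39814971] 192.73816272666247
```

View pics/w1.png

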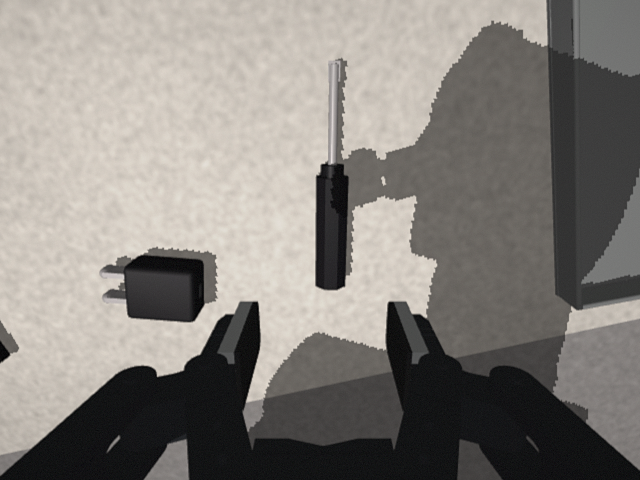

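The wrist depth shows the shut fingertips at z≈120, while the reported TCP is at z≈84. The real tips are therefore about 36 mm short of the reported TCP, so the fingers closed above the handle. I'll check this against the scene camera.

```bash
python3 - <<'E'
from h import *
for c in ("scene","top"):
    im,d=cams.capture(c); i=cams.camera_info(c); W=cloud(c,d,i); s=readout.sense(); P=s["eef_pos"]
    m=(np.hypot(W[...,0]-P[0],W[...,1]-P[1])<28)&(W[...,2]>32)
    print(c,P.round(1),m.sum(), np.sort(W[...,2][m])[:30:3].round() if m.any() else "")
    if m.any():
        v,u=np.where(m); print(u.min(),u.max(),v.min(),v.max())
    if c=="scene":
        R=cv2.Rodrigues(i["rvec"])[0];f=240/np.tan(np.radians(i["vfov"])/2)
        for z in (0,36,45): q=R@(P+[0,0,z])+i["tvec"]; print("tcp+",z,(q[:2]/q[2]*f+[i["cx"],i["cy"]]).round(),q[2].round())
        v0=int(q[1]/q[2]*f+i["cy"]);u0=int(q[0]/q[2]*f+i["cx"])
        cr=im[max(0,v0-90):v0+110,max(0,u0-130):u0+130][...,::-1]; print("crop",u0-130,v0-90)
        cv2.imwrite("pics/s3.png",cv2.resize(cr,None,fx=3,fy=3)[:600,:780])
E
```

```text
scene [ 458.5 -150.3   83.7] 507 [118. 121. 123. 124. 127. 127. 129. 131. 131. 133.]
315 338 65 175
tcp+ 0 [322. 184.] 1560.0
tcp+ 36 [323. 173.] 1535.0
tcp+ 45 [323. 170.] 1529.0
crop 192 80
top [ 458.6 -150.4   83.9] 1690 [403. 404. 404. 404. 404. 404. 405. 405. 405. 405.]
416 462 264 309
```

View pics/s3.png

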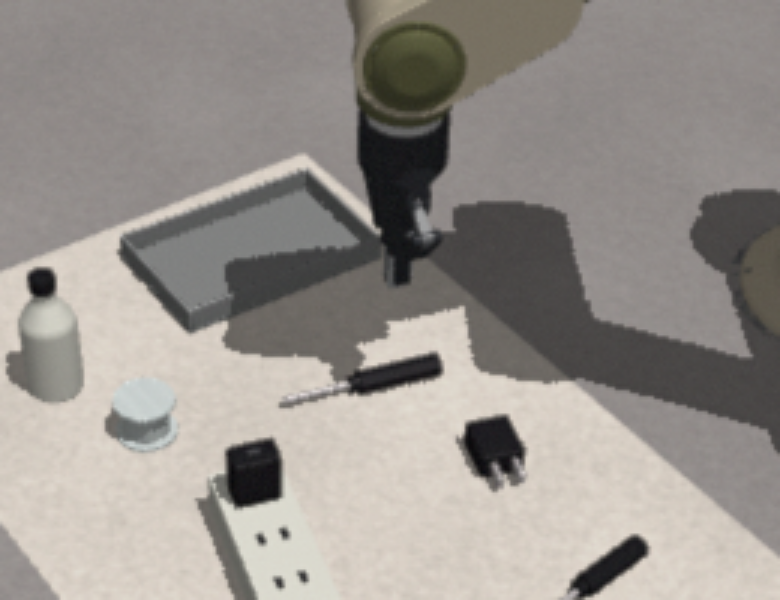

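Both cameras agree that the shut tips sit about 35 mm above the reported TCP. I'll add that offset to every height and redo the descent in stages, watching the force.

step_arm:
  plan: "0.1 0 0 0 60;0.1 0 3 0 60;0.1 0 6 0 60;0.1 0 8.5 0 60;0.1 0 9.5 0 60;0.1 0 10.3 0 60;0.1 0 10.8 0 60;0.1 0 11.2 0 60;0.1 0 11.4 0 60;0.1 0 11.4 0 60"

```text
time_s: 4.65
eef_pos: [460.1, -151.0, -29.2]
ee_rot: [0.0, 0.992, -0.129, 0.0]
force: [0.3, 0.1, -0.1]
grip_width: 0.602
```

step_arm:
  plan: "0 0 0 0 0;0 0 0 0 0;0 0 0 0 0;0 0 0 0 0;0 0 0 0 0;0 0 -0.5 0 0;0 0 -2 0 0;0 0 -4 0 0;0 0 -6 0 0;0 0 -6 0 0"

```text
time_s: 5.65
eef_pos: [461.2, -151.6, 32.7]
ee_rot: [0.001, 0.992, -0.129, 0.002]
force: [-0.2, 0.8, -1.7]
grip_width: 0.245
```

```bash
python3 -c "
from h import *
go(434,-349,30,-2)"
```

```text
t 5.65 tcp [ 461.2 -151.6   32.7] a -14.8 grip 0.245 F [-0.2  0.8 -1.7] -> row [ 2.4  19.78  0.31] twist -12.8
```

step_arm:
  plan: "0.5 4 0 -4 0;1.1 9 0 -8 0;1.7 14 0 -12.8 0;2.1 17.5 0 -12.8 0;2.3 19.2 0.2 -12.8 0;2.3 19.8 0.3 -12.8 0;2.3 19.8 0.3 -12.8 0;2.3 19.8 0.3 -12.8 0"

```text
time_s: 6.45
eef_pos: [432.0, -346.6, 27.3]
ee_rot: [-0.001, 1.0, -0.017, -0.0]
force: [-0.7, -0.1, -0.6]
grip_width: 0.246
```

```bash
python3 look.py w4 driver_long 434 -349 -25 -2; python3 - <<'E'
from h import *
i=cams.camera_info("wrist"); im,d=cams.capture("wrist"); W=cloud("wrist",d,i)
im,d=cams.capture("top"); T=cloud("top",d)
for r in spotter.regions_of("wrist","tray")[:1]:
    p=W[r["pixels"]]; print("tray z",np.nanmedian(p[:,2]))
E
```

```text
driver_long 0.95 [323. 233.  60. 409.] z95 78 rect [ 461.5 -348.    22.1  153.1   88. ]
t 6.55 tcp [ 432.1 -346.9   27.7] a -1.9 grip 0.241 F [ 1.3 -0.   0. ] -> row [0.2  0.21 5.27] twist 0.1
tray z 3.3040638351305915
```

step_arm:
  plan: "0.2 0.2 2 0 0;0.2 0.2 4 0 0;0.2 0.2 4.8 0 0;0.2 0.2 5.1 0 0;0.2 0.2 5.1 0 0;0.2 0.2 5.1 0 42;0.2 0.2 5.1 0 42;0.2 0.2 5.1 0 42;0.2 0.2 2 0 42;0.2 0.2 -3 0 42"

```text
time_s: 7.7
eef_pos: [432.4, -348.9, 56.5]
ee_rot: [-0.002, 1.0, -0.017, -0.002]
force: [1.3, -0.7, 1.0]
grip_width: 0.419
```

```bash
python3 look.py w5 driver_long 449 145 70 6
```

```text
driver_long 0.83 [325. 194.  43. 273.] z95 26 rect [ 463.5 -351.7   22.   151.9   87.8]
t 7.8 tcp [ 435.9 -352.9   63.8] a -2.0 grip 0.425 F [-0.8  0.1 -0.6] -> row [ -0.4  -49.8   -1.05] twist -8.0
```

Driver_long is lying in the tray. Driver_short is next.

step_arm:
  plan: "-0.4 -49.8 -1 -8 60;-0.4 -49.8 -1 -8 60;-0.4 -49.8 -1 -8 60;-0.4 -49.8 -1 -8 60;-0.4 -49.8 -1 -8 60;-0.4 -49.8 -1 -8 60;-0.4 -49.8 -1 -8 60;-0.4 -49.8 -1 -8 60;-0.4 -49.8 -1 -8 60;-0.4 -49.8 -1 -8 60"

```text
time_s: 8.8
eef_pos: [446.7, 149.8, 67.9]
ee_rot: [-0.0, 0.999, 0.053, 0.0]
force: [0.6, -0.8, -0.3]
grip_width: 0.603
```

```bash
python3 look.py w6 driver_short 449 145 -32 6
```

```text
driver_short 0.68 [333. 197.  36. 208.] z95 20 rect [475.3 146.5 122.1  20.1   6.7]
t 8.9 tcp [446.4 152.2  67.8] a 6.4 grip 0.594 F [-0.6 -0.5 -0.1] -> row [0.17 0.75 9.98] twist 0.4
```

```bash
python3 look.py w6b driver_short 453 144 -32 6.5
```

```text
driver_short 0.59 [338. 196.  35. 206.] z95 20 rect [475.2 146.5 122.1  20.    6.8]
t 9.0 tcp [446.7 148.2  67.6] a 6.2 grip 0.599 F [ 1.  -1.3 -0.7] -> row [0.58 0.49 9.96] twist -0.3
```

step_arm:
  plan: "0.6 0.4 3 0 60;0.6 0.4 6 0 60;0.6 0.4 8 0 60;0.6 0.4 9 0 60;0.6 0.4 9.6 0 60;0.6 0.4 9.9 0 60;0.6 0.4 9.9 0 60"

```text
time_s: 9.7
eef_pos: [453.6, 144.0, -31.0]
ee_rot: [0.0, 0.999, 0.052, 0.0]
force: [0.2, -0.2, -0.2]
grip_width: 0.6
```

step_arm:
  plan: "0 0 0 0 0;0 0 0 0 0;0 0 0 0 0;0 0 0 0 0;0 0 0 0 0;0 0 -0.5 0 0;0 0 -2 0 0;0 0 -4 0 0;0 0 -7 0 0;0 0 -8 0 0"

```text
time_s: 10.7
eef_pos: [454.4, 144.4, 51.1]
ee_rot: [-0.0, 0.999, 0.053, 0.002]
force: [-0.5, -0.2, -1.7]
grip_width: 0.218
```

```bash
python3 look.py w7 driver_short 441 -404 50 -2
```

```text
driver_short 0.76 [323. 263.  53. 323.] z95 101 rect [475.9 146.8 122.6  20.7   6.4]
t 10.8 tcp [453.9 144.3  49.6] a 6.0 grip 0.225 F [ 0.2 -0.3 -1. ] -> row [-7.040e+00  5.439e+01 -5.000e-02] twist 8.0
```

step_arm:
  plan: "-0.6 4.5 0 2 0;-1.2 9 0 4 0;-1.8 14 0 6 0;-2.4 19 0 8 0;-3.1 24 0 8 0;-3.8 29 0 8 0;-4.5 34 0 8 0;-5.2 39 0 8 0;-5.7 43 0 8 0;-6.0 46 0 8 0"

```text
time_s: 11.8
eef_pos: [440.7, -321.9, 46.9]
ee_rot: [-0.001, 1.0, -0.018, -0.001]
force: [0.3, 0.3, -1.1]
grip_width: 0.218
```

```bash
python3 -c "
from h import *
import cv2
cams.capture('wrist');cams.capture('wrist');go(441,-404,49,-2)"
```

```text
t 11.9 tcp [ 440.9 -322.5   46.9] a -2.2 grip 0.221 F [-0.2  0.6 -0.2] -> row [ 0.32  8.15 -0.21] twist -0.2
```

step_arm:
  plan: "0.1 3 0 0 0;0.2 6 0 0 0;0.3 7.6 0 0 0;0.3 8.1 0 0 0;0.3 8.1 0 0 0;0.3 8.1 0 0 0"

```text
time_s: 12.5
eef_pos: [442.0, -399.2, 48.0]
ee_rot: [-0.001, 1.0, -0.017, -0.0]
force: [-0.4, -0.8, -0.3]
grip_width: 0.218
```

```bash
python3 look.py w8 driver_short 441 -404 -25 -2
```

```text
driver_short 0.72 [322. 263.  54. 317.] z95 98 rect [ 463.8 -400.1   20.1  122.6   88.5]
t 12.6 tcp [ 442.2 -399.5   48.5] a -1.9 grip 0.216 F [-0.2  0.1 -0.7] -> row [-0.1   0.46  7.35] twist 0.1
```

step_arm:
  plan: "0 0.3 2 0 0;0 0.3 4.5 0 0;0 0.3 6.3 0 0;0 0.3 7 0 0;0 0.3 7.3 0 0;0 0.3 7.3 0 35;0 0.3 7.3 0 35;0 0.3 7.3 0 35;0 0.3 4 0 35;0 0.3 -1 0 35"

```text
time_s: 13.6
eef_pos: [440.9, -402.3, 57.7]
ee_rot: [-0.002, 1.0, -0.017, -0.002]
force: [-0.0, -0.2, -0.3]
grip_width: 0.351
```

```bash
python3 look.py w9 driver_short; python3 look.py w9 driver_long 443 -19 60 71
```

```text
driver_short 0.57 [326. 210.  37. 208.] z95 24 rect [ 463.6 -404.2   20.   122.3   88.5]
driver_long 0.65 [232. 215.  43. 254.] z95 26 rect [ 463.5 -351.7   22.4  152.    88. ]
t 13.8 tcp [ 442.3 -404.1   60. ] a -2.0 grip 0.347 F [-0.2 -0.  -0.9] -> row [ -1.26 -38.49  -0.09] twist -73.0
```

Both drivers are flat in the tray. Now charger_b.

step_arm:
  plan: "-1.2 -38.5 0 -73 85;-1.2 -38.5 0 -73 85;-1.2 -38.5 0 -73 85;-1.2 -38.5 0 -73 85;-1.2 -38.5 0 -73 85;-1.2 -38.5 0 -73 85;-1.2 -38.5 0 -73 85;-1.2 -38.5 0 -73 85;-1.2 -38.5 0 -73 85;-1.2 -38.5 0 -73 85"

```text
time_s: 14.8
eef_pos: [442.6, -17.4, 57.8]
ee_rot: [-0.001, 0.813, 0.582, -0.001]
force: [0.3, 0.2, -0.3]
grip_width: 0.849
```

```bash
python3 look.py w10 charger_b; python3 look.py w10b charger_b 443 -19 -30 71
```

```text
charger_b 0.96 [326. 239.  69. 120.] z95 28 rect [447.6 -10.   70.3  42.   70.5]
charger_b 0.57 [327. 240.  73. 123.] z95 28 rect [447.6 -10.2  70.2  42.1  70.8]
t 15.0 tcp [443.1 -19.   58.3] a 70.9 grip 0.847 F [ 0.3 -0.3  0.8] -> row [-0.   -0.    8.83] twist -0.1
```

step_arm:
  plan: "0 0 3 0 85;0 0 6 0 85;0 0 7.5 0 85;0 0 8.3 0 85;0 0 8.7 0 85;0 0 8.7 0 85;0 0 8.7 0 0;0 0 8.7 0 0;0 0 8.7 0 0;0 0 8.7 0 0"

```text
time_s: 16.0
eef_pos: [443.7, -18.5, -27.7]
ee_rot: [0.001, 0.814, 0.581, 0.0]
force: [-1.4, 0.3, 5.3]
grip_width: 0.481
```

step_arm:
  plan: "0 0 0 0 0;0 0 -0.5 0 0;0 0 -2 0 0;0 0 -5 0 0;0 0 -8 0 0;0 0 -11 0 0;0 0 -11 0 0"

```text
time_s: 16.7
eef_pos: [445.1, -18.9, 85.2]
ee_rot: [0.003, 0.814, 0.581, 0.002]
force: [0.5, -0.5, -1.2]
grip_width: 0.484
```

```bash
python3 look.py w11 charger_b 430 372 82 92
```

```text
t 16.8 tcp [443.2 -18.3  81.8] a 71.0 grip 0.481 F [ 0.  -0.2 -1. ] -> row [ 3.648e+01 -1.394e+01 -3.000e-02] twist -21.0
```

step_arm:
  plan: "4 -1.5 0 -8 0;8.5 -3.2 0 -16 0;13 -5 0 -21 0;17.5 -6.7 0 -21 0;22 -8.4 0 -21 0;26.5 -10.1 0 -21 0;31 -11.8 0 -21 0;34 -13.2 0 -21 0;36 -13.9 0 -21 0;36 -13.9 0 -21 0"

```text
time_s: 17.8
eef_pos: [427.6, 368.9, 79.8]
ee_rot: [-0.001, 0.694, 0.72, -0.001]
force: [0.4, -0.5, 0.2]
grip_width: 0.484
```

```bash
python3 look.py w12 bin; python3 look.py w12b charger_b 430 368 -22 92
```

```text
bin 0.75 [402. 244. 354. 254.] z95 50 rect [467.5 371.5 180.6 150.3   1.8]
charger_b 0.98 [322. 307. 115. 189.] z95 136 rect [428.1 375.9  42.1  71.    2.1]
t 18.0 tcp [428.8 366.1  80.9] a 92.0 grip 0.483 F [-0.1 -1.3 -1. ] -> row [ 0.19  0.14 10.29] twist -0.0
```

View pics/w12b.png

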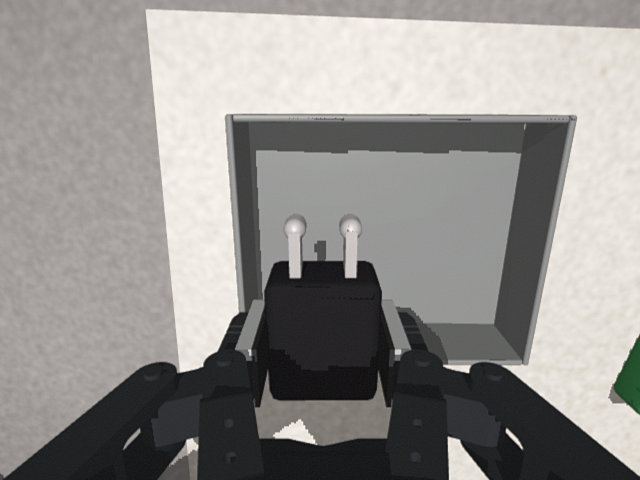

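The charger is held over the bin's left half, with its pins at about (322,225).

step_arm:
  plan: "0 0.5 3 0 0;0 0.5 6 0 0;0 0.5 8.5 0 0;0 0.5 9.6 0 0;0 0.5 10 0 0;0 0.5 10 0 58;0 0.5 10 0 58;0 0.5 10 0 58;0 0.5 8 0 58;0 0.5 4 0 58"

```text
time_s: 19.0
eef_pos: [432.5, 366.7, 40.7]
ee_rot: [-0.001, 0.695, 0.719, -0.002]
force: [0.3, 0.6, 0.4]
grip_width: 0.579
```

step_arm:
  plan: "0 0 -3 0 58;0 0 -7 0 58;0 0 -11 0 58;0 0 -13 0 58;0 0 -13 0 85;0 0 -13 0 85"

```text
time_s: 19.6
eef_pos: [433.7, 367.4, 171.5]
ee_rot: [0.0, 0.695, 0.719, 0.0]
force: [-0.7, 0.2, 0.8]
grip_width: 0.847
```

```bash
python3 look.py w13 charger_b 664 -64 140 73
```

```text
charger_b 0.69 [323. 200.  49.  84.] z95 32 rect [433.4 375.1  41.5  71.    3.2]
t 19.7 tcp [433.3 367.1 170.4] a 92.0 grip 0.847 F [ 0.6 -0.5 -0.9] -> row [-43.9   21.54   3.04] twist 19.0
```

step_arm:
  plan: "-43.9 21.5 3 19 85;-43.9 21.5 3 19 85;-43.9 21.5 3 19 85;-43.9 21.5 3 19 85;-43.9 21.5 3 19 85;-43.9 21.5 3 19 85;-43.9 21.5 3 19 85;-43.9 21.5 3 19 85;-43.9 21.5 3 19 85;-43.9 21.5 3 19 85"

```text
time_s: 20.7
eef_pos: [664.4, -66.4, 139.8]
ee_rot: [-0.001, 0.804, 0.594, -0.001]
force: [-0.4, 1.4, 0.5]
grip_width: 0.849
```

```bash
python3 look.py w14 charger_a; python3 - <<'E'
from h import *
i=cams.camera_info("wrist"); im,d=cams.capture("wrist"); W=cloud("wrist",d,i)
m=(W[...,2]>86)&(W[...,2]<98)&(np.hypot(W[...,0]-664,W[...,1]+64)<45); R=rect(W[m]); print(m.sum(),R)
m=(W[...,2]>38)&(W[...,2]<48)&(np.hypot(W[...,0]-679,W[...,1]+16)<95); print(m.sum(),rect(W[m]))
go(R[0][0],R[0][1],25,73)
E
```

```text
charger_a 0.9 [326. 237.  73.  58.] z95 94 rect [662.3 -74.1  47.3  44.4  74.2]
3009 ((665.8821411132812, -65.72952270507812), (28.720033645629883, 41.80024337768555), 73.63445281982422)
19389 ((680.0615234375, -18.054122924804688), (170.79640197753906, 62.22503662109375), 73.51235961914062)
t 20.85 tcp [663.9 -65.8 139.2] a 72.8 grip 0.851 F [0.3 0.3 0.8] -> row [ 0.07  0.22 11.42] twist -0.2
```

View pics/w14.png

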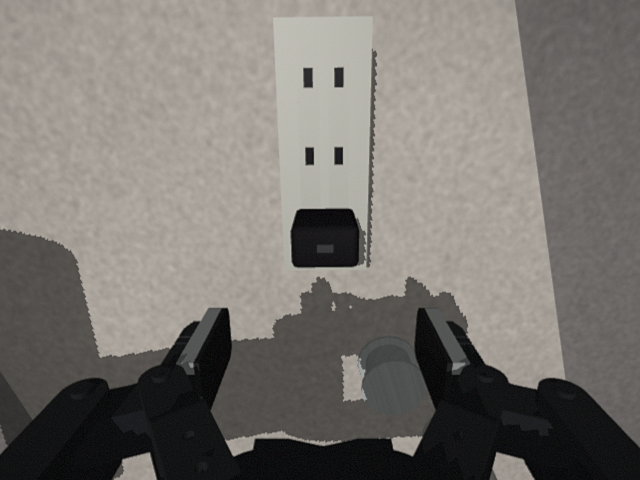

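The plugged charger is at (325,238), centred between the jaws, and the closest strip fit agrees with it.

step_arm:
  plan: "0.1 0.2 4 -0.6 85;0.1 0.2 7 -0.6 85;0.1 0.2 9.5 -0.6 85;0.1 0.2 11 -0.6 85;0.1 0.2 11.8 -0.6 85;0.1 0.2 12.1 -0.6 85;0.1 0.2 12.1 -0.6 85"
  grip_force: 80

```text
time_s: 21.55
eef_pos: [666.7, -63.2, 21.2]
ee_rot: [0.0, 0.801, 0.599, 0.0]
force: [-0.4, -0.5, -0.0]
grip_width: 0.847
```

step_arm:
  plan: "0 0 0 0 0;0 0 0 0 0;0 0 0 0 0;0 0 0 0 0;0 0 0 0 0"

```text
time_s: 22.05
eef_pos: [666.8, -63.4, 21.7]
ee_rot: [0.001, 0.801, 0.599, 0.0]
force: [-1.5, 0.8, 5.9]
grip_width: 0.486
```

step_arm:
  plan: "0 0 -0.2 0 0;0 0 -0.4 0 0;0 0 -0.6 0 0;0 0 -0.9 0 0;0 0 -1.2 0 0;0 0 -1.6 0 0;0 0 -2.0 0 0;0 0 -2.5 0 0;0 0 -3.2 0 0;0 0 -4 0 0"

```text
time_s: 23.05
eef_pos: [666.4, -63.3, 61.3]
ee_rot: [-0.0, 0.801, 0.599, -0.0]
force: [0.1, -0.1, 0.1]
grip_width: 0.485
```

step_arm:
  plan: "0 0 -2 0 0;0 0 -5 0 0;0 0 -8 0 0;0 0 -9 0 0;0 0 -9 0 0"

```text
time_s: 23.55
eef_pos: [666.9, -63.5, 152.0]
ee_rot: [0.001, 0.801, 0.599, 0.001]
force: [-0.6, 0.6, -1.6]
grip_width: 0.478
```

```bash
python3 look.py w15 charger_a 505 372 140 92
```

```text
charger_a 0.64 [325. 343. 128. 136.] z95 224 rect [666.5 -65.   28.6  42.   73.5]
t 23.65 tcp [665.8 -63.2 149. ] a 73.6 grip 0.483 F [ 0.4  0.3 -1.2] -> row [ 37.22 -27.7    0.96] twist -18.4
```

View pics/w15.png

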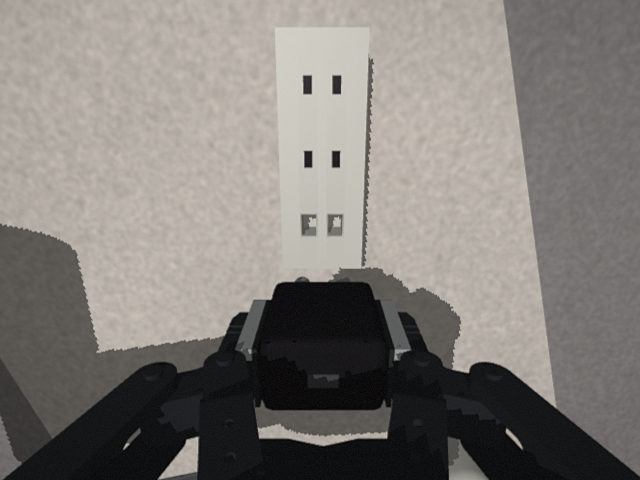

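The charger is out: the outlet at (323,224) is empty and the charger hangs in the jaws.

step_arm:
  plan: "3.5 -2.6 0 -6 0;7.3 -5.4 0 -12 0;11.2 -8.4 0 -18.4 0;15.2 -11.3 0 -18.4 0;19.2 -14.3 0 -18.4 0;23.2 -17.3 0 -18.4 0;27.2 -20.2 0 -18.4 0;31 -23.1 0 -18.4 0;34 -25.3 0 -18.4 0;36 -26.8 0 -18.4 0"

```text
time_s: 24.65
eef_pos: [508.7, 359.7, 148.6]
ee_rot: [-0.001, 0.694, 0.72, -0.001]
force: [-0.4, -0.4, 0.2]
grip_width: 0.48
```

step_arm:
  plan: "0.6 0.3 0 0 0;1 0.5 0 0 0;1 0.5 0 0 0"

```text
time_s: 24.95
eef_pos: [516.0, 367.1, 149.6]
ee_rot: [-0.0, 0.695, 0.719, -0.001]
force: [0.9, 1.3, -0.3]
grip_width: 0.483
```

```bash
python3 look.py w16 charger_a 505 372 25 92
```

```text
charger_a 0.95 [322. 342. 129. 135.] z95 222 rect [520.9 341.1  64.4  77.9   1.6]
charger_a 0.61 [221. 201.  59.  89.] z95 32 rect [433.9 375.8  42.3  70.1   2.4]
t 25.05 tcp [516.  366.7 150.1] a 91.9 grip 0.482 F [-0.1 -0.  -1. ] -> row [ 0.57 -1.07 12.51] twist -0.1
```

step_arm:
  plan: "0.4 -1 3 0 0;0.4 -1 7 0 0;0.4 -1 10 0 0;0.4 -1 12.5 0 0;0.4 -1 13.8 0 0;0.4 -1 14.4 0 0;0.4 -1 14.4 0 0;0.4 -1 14.4 0 58;0.4 -1 14.4 0 58;0.4 -1 14.4 0 58"

```text
time_s: 26.05
eef_pos: [505.7, 371.6, 7.5]
ee_rot: [0.0, 0.695, 0.719, 0.001]
force: [1.3, -0.9, 0.3]
grip_width: 0.576
```

step_arm:
  plan: "0 0 -1 0 58;0 0 -3 0 58;0 0 -6 0 58;0 0 -10 0 58;0 0 -14 0 58;0 0 -17 0 58;0 0 -17 0 58;0 0 -17 0 58;0 0 -17 0 58;0 0 -17 0 58"

```text
time_s: 27.05
eef_pos: [504.9, 371.2, 175.4]
ee_rot: [-0.0, 0.695, 0.719, -0.001]
force: [-0.3, 0.3, 0.1]
grip_width: 0.577
```

```bash
python3 look.py w17 charger_a; python3 - <<'E'
from h import *
im,d=cams.capture("top"); W=cloud("top",d); cv2.imwrite("pics/top9.png",im[...,::-1])
for n in "tray bin charger_a driver_long driver_short meter spool bottle".split():
    for r in spotter.regions_of("top",n)[:3]:
        p=W[r["pixels"]]; p=p[np.isfinite(p).all(1)]; p=p[p[:,2]>5]
        if len(p)<20: continue
        zt=np.percentile(p[:,2],95); R=rect(p[p[:,2]>zt-15]); print(n,round(r["conf"],2),round(zt),np.round(np.hstack([*R[:2],R[2]])))
E
```

```text
charger_a 0.68 [242. 200.  51.  78.] z95 32 rect [433.9 375.8  42.2  69.9   2.4]
charger_a 0.56 [326. 221.  57.  50.] z95 75 rect [505.8 369.1  42.   28.2   1.9]
tray 0.78 28 [ 464. -378.  143.  220.   88.]
bin 0.78 50 [467. 374. 180. 153.   1.]
charger_a 0.78 76 [503. 369.  39.  27.   2.]
driver_long 0.82 27 [ 463. -349.   24.  151.   89.]
driver_short 0.74 25 [ 463. -401.   22.  121.   90.]
meter 0.62 39 [734. 272.  74. 145.  81.]
spool 0.72 27 [ 462. -349.   24.  152.   89.]
spool 0.66 41 [ 678. -221.   53.   56.   42.]
bottle 0.77 128 [ 716. -320.   24.   23.   45.]
```

View pics/w17.png

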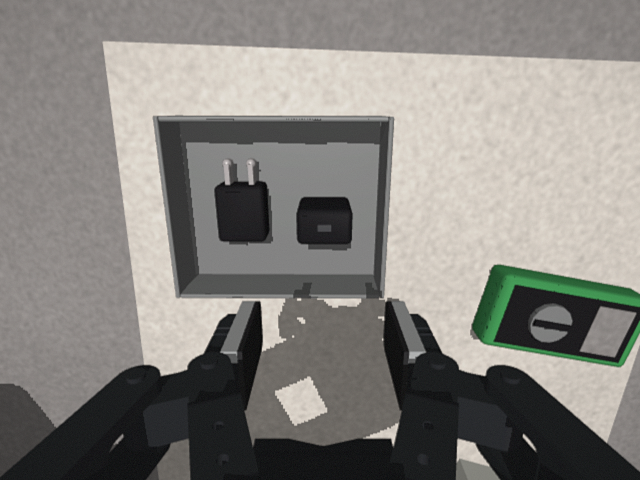

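Charger_b lies flat in the bin at (242,210). Charger_a stands upright on its pins at (325,220), with its block centre at z≈50, under the 68 mm limit. I'll wait a second to see whether it stays put.

step_arm:
  plan: "0 0 0 0 58;0 0 0 0 58;0 0 0 0 58;0 0 0 0 58;0 0 0 0 58;0 0 0 0 58;0 0 0 0 58;0 0 0 0 58;0 0 0 0 58;0 0 0 0 58"

```text
time_s: 28.6
eef_pos: [505.3, 371.4, 176.6]
ee_rot: [0.0, 0.695, 0.719, 0.0]
force: [0.2, 0.0, -1.0]
grip_width: 0.575
```

```bash
python3 look.py w18 charger_a 505 371 175 92; python3 - <<'E'
from h import *
i=cams.camera_info("wrist"); im,d=cams.capture("wrist"); W=cloud("wrist",d,i)
m=(W[...,2]>66)&(W[...,2]<82)&(np.hypot(W[...,0]-505,W[...,1]-370)<45); p=W[m]; print(m.sum(),rect(p))
A=np.c_[p[:,:2]-p[:,:2].mean(0),np.ones(len(p))]; k=p[:,2]>72; print("top plane slope,z",np.linalg.lstsq(A[k],p[k,2],rcond=None)[0])
E
```

```text
charger_a 0.74 [325. 220.  59.  48.] z95 75 rect [505.8 369.   41.8  28.4   2.4]
charger_a 0.55 [242. 202.  54.  83.] z95 32 rect [433.8 375.9  42.3  69.9   2.5]
t 28.7 tcp [505.3 371.4 176.6] a 92.0 grip 0.582 F [-0.2 -0.1  0.1] -> row [-0.04 -0.03  0.16] twist 0.0
2012 ((505.59722900390625, 368.8696594238281), (41.610713958740234, 28.454442977905273), 2.3130037784576416)
top plane slope,z [-9.79349372e-04 -5.56776591e-03  7.39411523e+01]
```

It hasn't moved in over 2.5 s and its top is level (slope under 0.006). Everything else is in place and the arm is clear, so I'm handing the job in.

```bash
python3 -c "
from h import *
print(workorder.finish_job())"
```

```text
the job is handed in; nothing more can be done
None
```

I handed the job in at about 29 s of the 72 s allowed, with both screwdrivers in the tray and both chargers in the bin. The interface gives no verdict, so this rests on my last camera checks.

- **Screwdrivers:** both lie flat on the tray floor and well inside the walls. In the tray's frame the long one is centred at about y = +27 mm and the short one at about y = −25 mm, with handle tops at 26 and 24 mm.
- **Chargers:** charger_a came straight up out of the outlet without tilting. Both are inside the bin; charger_b lies flat. Charger_a stands upright on its pins instead of lying down, with its block centre about 50 mm up (limit 68 mm). It stayed level and still for over 2.5 s, so I left it.
- **Meter, spool and bottle:** they measured in the same places as at the start, within about 1 mm.

**What failed or disagreed:**
- **First grasp:** my first try at the long driver closed on nothing. The real fingertips sit about 35 mm short of the reported tool point, which the wrist and scene cameras both showed. I allowed for that from then on, and every later grasp held.
- **Detector mix-ups:** the networks sometimes gave the wrong name, such as calling the long driver a spool, so I checked each report against size and height.

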